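# Turn the reversible griddle plate over and seat it on its pins

### The job

The washed griddle plate lies on the bench with its ribbed side up, and the biscuits need the flat side. Tip the plate over, without letting it fall, then pick it up and seat it flat side up on the two pins of the griddle base, thick pin in the large hole, lying flat and fully down on both rests; set it down, do not drop it. Leave the other things on the bench where they are.

Things in the scene. Friction and masses are not known exactly. Their poses are not given: they have to be found in the camera images.
- plate: Loose dark metal griddle plate, about 0.55 kg, 110 (x) x 150 mm (y): a 12 mm slab, one side flat, the other with 4 mm high ribs along y (16 mm in all), and a cross bar on a neck (16 mm wide) at one end. Origin on the flat face at the plate's middle; z points out of the RIBBED side (up at first, down once turned), y along the plate away from the bar. Starts lying on its flat side.
- plate_center (a point): Middle of the plate, 8 mm from either side, axes as plate. Here both long sides have a notch 50 mm long, leaving a waist 56 mm wide (x) to grip across, with the slab 4 to 16 mm above the support when the ribs are down. The balance point is about 3 mm from here towards the bar.
- plate_bar (a point): Middle of the cross bar: a steel rod 14 mm thick, 44 mm long along x, at y = -100 mm, 8 mm from either side of the plate. The slab's near end is 25 mm from it, the far end 175 mm. Pinched lightly by its two ends (closing along x), it pivots between the fingers, so the plate can be swung up over its far end, which stays on the bench, and laid down beyond.
- plate_big_hole (a point): Centre of the through hole, 24 mm in diameter, near the cross bar (y = -54 mm), half-way through the thickness.
- plate_small_hole (a point): Centre of the through hole, 15 mm in diameter, at the end away from the bar (y = +54 mm), half-way through the thickness.
- base_seat (a point): Middle of the seat of the fixed aluminium griddle base (170 x 190 mm, deck 40 mm above the bench), midway between the pins, level with the tops of the two flat rests (50 mm above the bench; 120 x 46 mm, one round each pin; a 62 mm gap between them, 10 mm deep). y points from the thin to the thick pin, z up. Seated, the plate's middle is 8 mm above this point and its bar sticks out at +y.
- base_thick_pin (a point): Foot of the thick pin, at the top of its rest, y = +54 mm from the seat's middle. The pin is steel, 20 mm in diameter, 25 mm high, tapering by 3 mm in radius over its top 5 mm. It does not enter the small hole.
- base_thin_pin (a point): Foot of the thin pin, at the top of its rest, y = -54 mm. 12 mm in diameter, 25 mm high, tapering by 3 mm in radius over its top 5 mm.
- jar: Bystander: loose glass jar, 68 mm wide, 100 mm high. Origin under its middle.
- cup: Bystander: loose steel cup, 68 mm wide, 60 mm high. Origin under its middle.
- spatula: Bystander: loose spatula, 240 mm long, lying flat along its x.
- scraper: Bystander: loose bench scraper, 104 x 66 mm, 13 mm high, lying flat. Origin under the blade's middle.
- cutter: Bystander: loose steel ring biscuit cutter, 72 mm wide, 40 mm high. Origin under its middle.
- tin: Bystander: loose tin, 100 mm wide, 130 mm high. Origin under its middle.

How it is judged:
By the outcome, as a careful person would: the job done as asked, in the order asked, and still so for the second after the job is handed in, with the robot touching nothing.
It also fails if it takes over 58 s, if anything falls off the work surface, if the arm or the gripper's body presses on something with over 40 N, if the wrist force passes 120 N, or if a joint passes its speed limit or range.

### The arm

A 6-joint arm with a two-finger parallel gripper is mounted at the origin on the work surface. World frame = base frame: x ahead of the robot, y to its left, z up, the work surface at z = 0. Lengths are in m, angles in rad, forces in N, time in s.
With the tool pointing down it reaches from about 0.425 to 0.95 m from the base axis. Payload 3.5 kg.
Tool frame: the origin (TCP) lies midway between the tips of the shut fingers; the grasp point (between the pads) lies 19 mm behind it; z points along the fingers, y is the line along which they close (so a half turn about z gives the same grasp; the last joint's range is limited). The gripper opens to 85 mm and grips with 20 to 120 N. Pads are 22 mm wide; open, the fingers measure 114 mm over their backs; the gripper's body (76 mm by 85 mm) begins 54 mm behind the grasp point. The pads swing forward as they close: fully open they stand 13 mm farther back than shut.
Start: joints at [1.185, 0.286, 1.577, -0, 1.279, -0.15], TCP at [0.158, 0.656, 0.231] pointing down, gripper open.
Joint ranges: [-2.77, 2.77], [-0.9, 2.22], [0.21, 2.48], [-1.53, 4.67], [0.24, 2.81], [-2.84, 2.84]. Speed limits (rad/s): [2.79, 2.79, 3.14, 3.14, 3.14, 3.14].

### API

Orientations are given as a unit quaternion [x, y, z, w].
In Python, from plant import ctrl gives the robot as it stands. The module is installed in compiled form; this text tells all that it offers.
- The arm moves only by the shell command python3 -m inch 'ROWS' [FORCE]. ROWS is JSON, a list of rows, each a list of 5 numbers: the closure, from 0 (fully open) to 1 (shut), then the shift along the tool's x, y, z in m, then the turn about the tool's z in degrees. A call has 1 to 5 rows; each row is the pose to reach, as a shift and turn from the pose commanded when the call began, along the tool's axes at that moment; what a row does not reach only later rows make up. A row lasts 1/12 s, in which the tool goes at most 41.7 mm and 7.16 degrees, less where a joint would pass 70% of its speed; a pose out of reach is approached as far as the arm can. A call with a gripper value outside its range is refused whole. The fingers move at their own pace and stop on an object; FORCE is the grip in N (left out, the last holds). Time passes only in rows, so rows that repeat a pose let the fingers close. It gives the time, the measured TCP pose, the force, the opening and the grip force at its end, in the units of the state.
- ctrl.get_state(): the state, without advancing time (a new reading comes with each control period).
- ctrl.read_camera(name): name is "scene" or "top" or "wrist"; returns a dict with "pixels" (420x560x3 uint8, red, green, blue), "depth" (420x560 float32, m along the optical axis (not along the pixel's ray), 0 where there is no reading), "fx", "fy", "cx", "cy" (pixels), "xyz" and "rotation" of the camera in the world; the wrist camera has in their place "mount" (4x4, takes a point from camera to tool coordinates, whose origin is the TCP and whose axes are the flange's). Camera axes: x right, y down, z forward; pixel columns grow to the right and rows downward; lengths in m; the calibration is good to about 2 mm. A picture is of the moment at which its call begins: read the wrist's pose just before it.
- ctrl.sign_off(): hands the job in; it is judged then, once.
Trained networks look in a picture, given as the dict that the camera call returned (one of the last four; its "shot" number tells which), for a name from the list of things; names that differ only in an ending like _2 or _b are one class to them, and where a whole thing is asked for, a point or a joint stands for the part that bears it (a point fixed in the world has none). Each returns a list of dicts, best first, with "score" (0 to 1); they miss things now and then, are a little off and sometimes report something else, mostly with a low value. They report only what shows in the picture. A call takes as long as a camera call.
- ctrl.spot_in(query, picture): "at" ([column, row] in pixels, amid what is visible of it).
- ctrl.tip_of(query, picture): "at" ([column, row] in pixels: a listed point, or the origin of a listed thing).
The state is a dict: "time": time; "qpos": joint angles; "dq": joint speeds; "joint_efforts": joint torques, N m; "eef_pos": TCP position; "tcp_rot": TCP orientation; "contact_force": force on the tool from outside, world axes, zero at the start; "wrist_torque": the same for the moment, N m; "opening": opening from 0.0 (shut) to 1.0 (fully open); "finger_force": force on a finger pad.
Only numpy, scipy, OpenCV 4.12 (cv2) and the standard library are available. Lean on these libraries where they do the work, as an engineer would, in place of code of your own. Each camera call takes 0.05 s, during which the arm holds its last target. There are 200 camera calls.

## Working session

There is one attempt and no reset: what is moved stays moved. The work goes in short steps, Python scripts to look and compute and a shell command to move; the robot and the scene stay as the last step left them, time stands still between calls to the robot, and variables do not carry over. Pictures are saved under pics/ and viewed, at most 10 in all, crops included, and the job is handed in when it is done.

```bash
mkdir -p pics; cat > h.py <<'E'
import numpy as np, cv2
from plant import ctrl
from scipy.spatial.transform import Rotation as R
def cam(name):
    s=ctrl.get_state(); p=ctrl.read_camera(name)
    if 'mount' in p:
        T=np.eye(4);T[:3,:3]=R.from_quat(s['tcp_rot']).as_matrix();T[:3,3]=s['eef_pos']
        M=T@np.array(p['mount']);p['P']=M[:3,3];p['Rm']=M[:3,:3]
    else:
        p['P']=np.array(p['xyz']);r=np.array(p['rotation']);p['Rm']=r if r.shape==(3,3) else R.from_quat(r).as_matrix()
    return p
def ray(p,at):
    return p['Rm']@np.array([(at[0]-p['cx'])/p['fx'],(at[1]-p['cy'])/p['fy'],1.])
def onz(p,at,z):
    d=ray(p,at);return p['P']+d*(z-p['P'][2])/d[2]
def dep(p,at):
    c,r=int(round(at[0])),int(round(at[1]));w=p['depth'][max(r-2,0):r+3,max(c-2,0):c+3];w=w[w>0]
    return p['P']+ray(p,at)*np.median(w) if w.size else None
def save(p,n): cv2.imwrite('pics/'+n,p['pixels'][:,:,::-1])
def tool():
    s=ctrl.get_state();return np.array(s['eef_pos']),R.from_quat(s['tcp_rot']).as_matrix()
E
python3 - <<'E'
from h import *
np.set_printoptions(precision=3,suppress=True)
s=ctrl.get_state();print(s);p,m=tool();print(m)
Z=dict(plate_center=.008,plate_bar=.008,plate_big_hole=.016,plate_small_hole=.016,base_seat=.05,base_thick_pin=.05,base_thin_pin=.05,jar=0,cup=0,spatula=0,scraper=0,cutter=0,tin=0)
for n in('top','scene'):
    p=cam(n);save(p,n+'0.png');print(n,p['P'])
    for q,z in Z.items():
        for d in ctrl.tip_of(q,p)[:2]: print(q,round(d['score'],2),np.round(d['at']),onz(p,d['at'],z),dep(p,d['at']))
E
```

```text
{'time': 0.0, 'qpos': array([ 1.185,  0.287,  1.578,  0.   ,  1.279, -0.15 ]), 'dq': array([-0.   ,  0.001,  0.   ,  0.   , -0.001, -0.001]), 'joint_efforts': array([  0.001, -40.599, -29.261,  -0.   ,   0.006,  -0.   ]), 'eef_pos': array([0.157, 0.656, 0.23 ]), 'tcp_rot': array([ 0.118,  0.993, -0.001, -0.   ]), 'contact_force': array([ 0.125,  0.069, -0.554]), 'wrist_torque': array([-0.023,  0.002, -0.009]), 'finger_force': 0.0, 'opening': 1.0014920595041998}
[[-0.972  0.234 -0.001]
 [ 0.234  0.972 -0.002]
 [ 0.    -0.002 -1.   ]]
top [0.445 0.029 1.001]
plate_center 0.75 [408. 224.] [ 0.47  -0.31   0.008] [ 0.47  -0.309  0.013]
plate_bar 0.89 [450. 220.] [ 0.48  -0.417  0.008] [ 0.48  -0.419  0.002]
plate_big_hole 0.61 [429. 223.] [ 0.472 -0.362  0.016] [ 0.473 -0.368  0.001]
plate_small_hole 0.8 [385. 224.] [ 0.47  -0.249  0.016] [ 0.471 -0.254  0.   ]
base_seat 0.66 [195. 194.] [0.55  0.224 0.05 ] [0.551 0.226 0.042]
base_thick_pin 0.91 [175. 192.] [0.554 0.274 0.05 ] [0.553 0.274 0.052]
base_thin_pin 0.63 [214. 198.] [0.538 0.176 0.05 ] [0.536 0.173 0.071]
jar 0.92 [239. 137.] 
[... 877 characters left out ...]
0.05 ] [0.548 0.231 0.042]
base_thick_pin 0.68 [387. 229.] [0.564 0.279 0.05 ] [0.567 0.277 0.054]
base_thick_pin 0.29 [314. 300.] [0.731 0.11  0.05 ] [0.733 0.109 0.054]
base_thin_pin 0.86 [342. 219.] [0.536 0.182 0.05 ] [0.538 0.181 0.054]
jar 0.91 [315. 300.] [0.707 0.115 0.   ] [0.733 0.11  0.054]
cup 0.68 [258. 306.] [ 0.721 -0.004  0.   ] [ 0.723 -0.003  0.005]
spatula 0.71 [167. 166.] [ 0.311 -0.266  0.   ] [ 0.314 -0.265  0.004]
scraper 0.58 [173. 308.] [ 0.723 -0.178  0.   ] [ 0.726 -0.176  0.008]
cutter 0.83 [370. 165.] [0.314 0.285 0.   ] [0.347 0.275 0.033]
cutter 0.59 [464. 250.] [0.587 0.458 0.   ] [0.631 0.421 0.068]
tin 0.83 [459. 249.] [0.584 0.448 0.   ] [0.624 0.415 0.062]
```

View pics/top0.png

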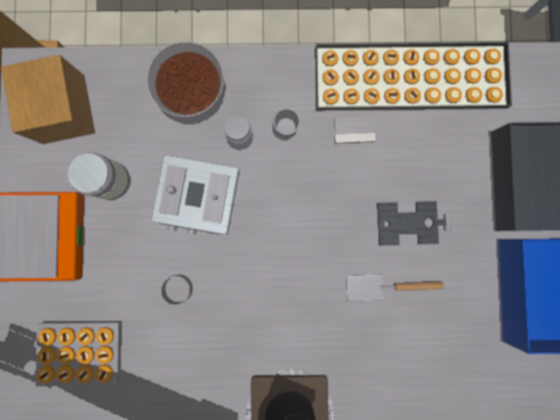

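The top view matches the networks. The plate is at about (408,224) with its bar at the right end (446,221), and the base is at (195,195) with the thick pin on the left (172,190). The jar, cup, tin and cutter are all clear of both. Once tipped over, the bar will point to +y, as the seat needs. I'll move over the base first and look at it on the way.

```bash
for i in 1 2 3; do python3 -m inch '[[0,-0.166,-0.116,0,0],[0,-0.166,-0.116,0,0],[0,-0.166,-0.116,0,0],[0,-0.166,-0.116,0,0],[0,-0.166,-0.116,0,0]]'; done
python3 -m inch '[[0,0,0,0,7],[0,0,0,0,14],[0,0,0,0,21],[0,0,0,0,28],[0,0,0,0,35]]'
python3 -m inch '[[0,0,0,0,7],[0,0,0,0,14],[0,0,0,0,21],[0,0,0,0,28],[0,0,0,0,35]]'
python3 - <<'E'
from h import *
np.set_printoptions(precision=4,suppress=True)
p,m=tool();print(p,m)
c=cam('wrist');save(c,'w1.png');print(c['P'],np.array(c['mount']))
for q in('base_seat','base_thick_pin','base_thin_pin'):
    for d in ctrl.tip_of(q,c)[:2]: print(q,round(d['score'],2),np.round(d['at']),onz(c,d['at'],.05),dep(c,d['at']))
E
```

```text
time: 1.82
eef_pos: [0.2932, 0.5029, 0.2314]
tcp_rot: [0.118, 0.993, -0.0, 0.0]
contact_force: [0.4, -0.1, 1.1]
opening: 0.996
finger_force: 0.0
time: 2.23
eef_pos: [0.4277, 0.3511, 0.2317]
tcp_rot: [0.118, 0.993, 0.0, 0.0]
contact_force: [1.2, 0.2, 0.5]
opening: 1.0
finger_force: 0.0
time: 2.65
eef_pos: [0.5621, 0.1993, 0.2316]
tcp_rot: [0.118, 0.993, -0.0, 0.0]
contact_force: [1.0, 0.5, 0.5]
opening: 1.0
finger_force: 0.0
time: 3.07
eef_pos: [0.5607, 0.2014, 0.2314]
tcp_rot: [0.414, 0.91, 0.0, 0.0]
contact_force: [0.0, 0.4, -0.5]
opening: 1.0
finger_force: 0.0
time: 3.48
eef_pos: [0.5606, 0.2016, 0.2314]
tcp_rot: [0.668, 0.744, 0.0, 0.0]
contact_force: [-0.3, -1.0, 0.1]
opening: 1.002
finger_force: 0.0
[0.5606 0.2016 0.2314] [[-0.107   0.9943  0.0002]
 [ 0.9943  0.107   0.    ]
 [-0.      0.0002 -1.    ]]
[0.5539 0.2719 0.3735] [[ 0.001  -0.9602 -0.2793  0.0706]
 [ 1.      0.0008  0.0007  0.0009]
 [-0.0005 -0.2793  0.9602 -0.1421]
 [ 0.      0.      0.      1.    ]]
base_seat 0.65 [274. 160.] [0.5487 0.2289 0.05  ] [0.5486 0.2276 0.0406]
base_thick_pin 0.61 [294. 105.] [0.562  0.2796 0.05  ] [0.5614 0.279  0.0745]
base_thin_pin 0.85 [258. 213.] [0.5393 0.1757 0.05  ] [0.5402 0.1816 0.0699]
```

View pics/w1.png

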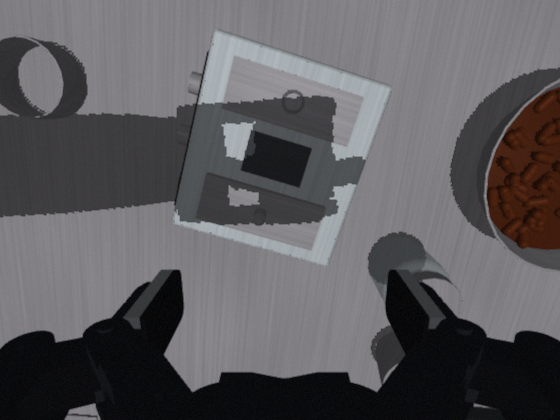

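The wrist picture shows the thick pin at (292,101) and the thin pin at (260,215), on a base turned about 12°. I'll measure the pins from depth here, then go over the plate.

```bash
cat >> h.py <<'E'
def cloud(p):
    v,u=np.mgrid[0:420,0:560];d=p['depth'].astype(float)
    c=np.stack([(u-p['cx'])/p['fx']*d,(v-p['cy'])/p['fy']*d,d],-1)@p['Rm'].T+p['P'];c[d<=0]=np.nan;return c
E
python3 - <<'E'
from h import *
np.set_printoptions(precision=4,suppress=True)
c=cam('wrist');C=cloud(c).reshape(-1,3)
for n,g in(('thick',(.561,.279)),('thin',(.540,.178))):
    k=np.hypot(C[:,0]-g[0],C[:,1]-g[1])<.025
    A=C[k];t=A[A[:,2]>.067];q=A[(A[:,2]<.06)];print(n,len(t),t.mean(0),t.min(0),t.max(0),np.median(q[:,2]))
t=cam('top');D=cloud(t)
for at in((500,130),(530,180),(500,225),(505,245),(530,300),(360,100),(480,222)): print(at,D[at[1],at[0]])
E
for i in 1 2 3; do python3 -m inch '[[0,-0.187,-0.047,0,0],[0,-0.187,-0.047,0,0],[0,-0.187,-0.047,0,0],[0,-0.187,-0.047,0,0],[0,-0.187,-0.047,0,0]]'|sed -n 1,2p; done
python3 -m inch '[[0,0,0,0,0]]' |sed -n 1,2p
python3 - <<'E'
from h import *
np.set_printoptions(precision=4,suppress=True)
p,m=tool();print(p,m)
c=cam('wrist');save(c,'w2.png')
for q,z in dict(plate_center=.014,plate_bar=.012,plate_big_hole=.016,plate_small_hole=.016).items():
    for d in ctrl.tip_of(q,c)[:1]: print(q,round(d['score'],2),np.round(d['at']),onz(c,d['at'],z),dep(c,d['at']))
E
```

```text
thick 462 [0.5603 0.2821 0.0731] [0.551  0.2724 0.0677] [0.57   0.2921 0.0765] 0.04930341013052397
thin 576 [0.5251 0.1865 0.2158] [0.5193 0.1709 0.067 ] [0.5469 0.193  0.2752] 0.04935044218776319
(500, 130) [ 0.7023 -0.5377  0.0405]
(530, 180) [ 0.5718 -0.5892  0.0661]
(500, 225) [ 0.4647 -0.5359  0.0235]
(505, 245) [ 0.4148 -0.5423  0.0298]
(530, 300) [ 0.2744 -0.6149  0.0023]
(360, 100) [ 0.794  -0.1959  0.0089]
(480, 222) [ 0.4734 -0.4976  0.0014]
time: 4.2
eef_pos: [0.5344, 0.0075, 0.2315]
time: 4.62
eef_pos: [0.5087, -0.1841, 0.2317]
time: 5.03
eef_pos: [0.4828, -0.3755, 0.2315]
time: 5.12
eef_pos: [0.4825, -0.3768, 0.2313]
[ 0.4825 -0.3768  0.2313] [[-0.1093  0.994  -0.    ]
 [ 0.994   0.1093 -0.0022]
 [-0.0022 -0.0003 -1.    ]]
plate_center 0.71 [282. 113.] [ 0.4742 -0.3072  0.014 ] [ 0.4742 -0.3072  0.0113]
plate_bar 0.94 [272. 206.] [ 0.4737 -0.4057  0.012 ] [ 0.4737 -0.4052  0.0137]
plate_big_hole 0.66 [275. 168.] [ 0.4729 -0.3627  0.016 ] [ 0.4727 -0.3654 -0.001 ]
plate_small_hole 0.81 [287.  56.] [ 0.4732 -0.255   0.016 ] [ 0.4731 -0.2526 -0.0006]
```

View pics/w2.png

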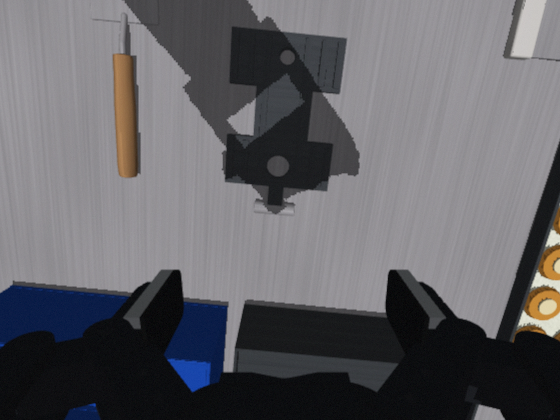

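The wrist picture shows the plate's axis running from the bar (272,207) to the small hole (287,57), which is along world Y within a degree. I'll align, descend part-way and check.

```bash
python3 -m inch '[[0,-0.030,-0.012,0,6.3],[0,-0.030,-0.012,0.04,6.3],[0,-0.030,-0.012,0.08,6.3],[0,-0.030,-0.012,0.12,6.3],[0,-0.030,-0.012,0.13,6.3]]'|sed -n 1,2p
python3 -m inch '[[0,0,0,0,0]]'
python3 - <<'E'
from h import *
np.set_printoptions(precision=4,suppress=True)
p,m=tool();print(p,m)
c=cam('wrist');save(c,'w3.png')
for q,z in dict(plate_bar=.012,plate_big_hole=.016,plate_small_hole=.016).items():
    for d in ctrl.tip_of(q,c)[:1]: print(q,round(d['score'],2),np.round(d['at']),onz(c,d['at'],z),dep(c,d['at']))
C=cloud(c).reshape(-1,3);k=(abs(C[:,0]-.474)<.035)&(abs(C[:,1]+.408)<.011)&(C[:,2]>.009)&(C[:,2]<.025);A=C[k];print(len(A),A.min(0),A.max(0),A.mean(0))
E
```

```text
time: 5.78
eef_pos: [0.4726, -0.3978, 0.094]
time: 5.87
eef_pos: [0.4738, -0.3993, 0.0971]
tcp_rot: [0.705, 0.709, 0.0, -0.005]
contact_force: [0.7, 0.1, -0.5]
opening: 0.998
finger_force: 0.0
[ 0.4738 -0.3993  0.0971] [[-0.0052  1.     -0.0059]
 [ 1.      0.0052  0.0071]
 [ 0.0071 -0.0059 -1.    ]]
plate_bar 0.92 [287. 231.] [ 0.4765 -0.4069  0.012 ] [ 0.4765 -0.4062  0.014 ]
plate_big_hole 0.72 [284. 166.] [ 0.474  -0.3615  0.016 ] [ 0.4739 -0.3638 -0.0004]
1224 [ 0.454  -0.4138  0.009 ] [ 0.4975 -0.397   0.0157] [ 0.4758 -0.4058  0.013 ]
```

View pics/w3.png

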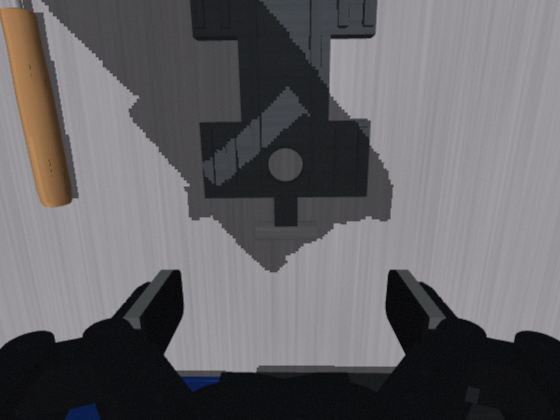

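The view is as expected: the bar is at (287,231), centred between the fingers and just short of them. I'll let the arm settle, then read the pose.

```bash
python3 -m inch '[[0,0,0,0,0],[0,0,0,0,0]]'
```

```text
time: 6.23
eef_pos: [0.4765, -0.404, 0.104]
tcp_rot: [0.706, 0.708, -0.0, 0.002]
contact_force: [-0.1, -0.6, 0.7]
opening: 1.003
finger_force: 0.0
```

```bash
python3 -m inch '[[0,0,0,0.02,0],[0,0,0,0.04,0],[0,0,0,0.055,0],[0,0,0,0.065,0],[0,0,0,0.065,0]]'|sed -n 1,2p;python3 -m inch '[[0,0,0,0,0],[0,0,0,0,0],[0,0,0,0,0]]'|sed -n 1,4p
```

```text
time: 6.65
eef_pos: [0.4744, -0.4019, 0.0345]
time: 6.9
eef_pos: [0.4762, -0.4039, 0.038]
tcp_rot: [0.706, 0.708, -0.0, 0.001]
contact_force: [0.8, 0.7, 0.2]
```

```bash
python3 -m inch '[[0,-0.003,0,0.015,0],[0,-0.003,0,0.025,0],[0,-0.003,0,0.033,0],[0,-0.003,0,0.037,0],[0,-0.003,0,0.037,0]]' 20|sed -n 1,5p;python3 -m inch '[[0.2,0,0,0,0],[0.4,0,0,0,0],[0.6,0,0,0,0],[0.8,0,0,0,0],[0.8,0,0,0,0]]' 20
python3 -m inch '[[0.8,0,0,0,0],[0.8,0,0,0,0],[0.8,0,0,0,0]]'
```

```text
time: 7.32
eef_pos: [0.4747, -0.405, -0.0021]
tcp_rot: [0.706, 0.708, 0.0, -0.001]
contact_force: [0.6, 0.9, -0.3]
opening: 1.004
time: 7.73
eef_pos: [0.4756, -0.4063, 0.0002]
tcp_rot: [0.706, 0.708, -0.0, 0.0]
contact_force: [-1.3, 0.5, 2.3]
opening: 0.509
finger_force: 21.0
time: 7.98
eef_pos: [0.4756, -0.4063, 0.0002]
tcp_rot: [0.706, 0.708, -0.0, 0.0]
contact_force: [-1.2, 0.3, 6.0]
opening: 0.509
finger_force: 21.2
```

Opening is 43 mm, so the bar is pinched. Next I'll compute the arc over the far end.

```bash
python3 - <<'E'
import numpy as np
def f(t):
    a=np.radians(t);c,s=np.cos(a),np.sin(a);m=.0015*s
    return (np.array([.175*(1-c)+.008*s,.175*s+.008*c-.008+m]) if t<=90 else np.array([.191-.175*c-.008*s,.175*s-.008*c-.008+m]))
for k in range(0,180,20):
    print(k,[[float(x) for x in np.round((f(min(k+4*i,180))-f(k))*[1,-1],3)] for i in range(1,6)])
E
```

```text
0 [[0.001, -0.012], [0.003, -0.024], [0.005, -0.037], [0.009, -0.048], [0.013, -0.06]]
20 [[0.005, -0.011], [0.011, -0.022], [0.018, -0.032], [0.025, -0.042], [0.033, -0.052]]
40 [[0.009, -0.009], [0.018, -0.017], [0.027, -0.024], [0.038, -0.031], [0.048, -0.037]]
60 [[0.011, -0.005], [0.022, -0.01], [0.034, -0.013], [0.046, -0.016], [0.058, -0.018]]
80 [[0.012, -0.001], [0.024, -0.001], [0.037, -0.001], [0.049, -0.001], [0.061, -0.0]]
100 [[0.012, 0.002], [0.024, 0.005], [0.036, 0.009], [0.047, 0.013], [0.058, 0.018]]
120 [[0.011, 0.006], [0.021, 0.013], [0.031, 0.02], [0.04, 0.028], [0.048, 0.037]]
140 [[0.008, 0.009], [0.015, 0.019], [0.022, 0.03], [0.028, 0.04], [0.033, 0.052]]
160 [[0.004, 0.012], [0.008, 0.023], [0.01, 0.035], [0.012, 0.048], [0.013, 0.06]]
```

```bash
python3 -m inch '[[0.8,0.001,0,-0.012,0],[0.8,0.003,0,-0.024,0],[0.8,0.005,0,-0.037,0],[0.8,0.009,0,-0.048,0],[0.8,0.013,0,-0.06,0]]'
python3 -m inch '[[0.8,0.005,0,-0.011,0],[0.8,0.011,0,-0.022,0],[0.8,0.018,0,-0.032,0],[0.8,0.025,0,-0.042,0],[0.8,0.033,0,-0.052,0]]'
python3 - <<'E'
from h import *
c=cam('scene');save(c,'s1.png')
cv2.imwrite('pics/s1.png',cv2.resize(c['pixels'][100:300,20:290,::-1],None,fx=2,fy=2))
E
```

```text
time: 8.4
eef_pos: [0.475, -0.3918, 0.06]
tcp_rot: [0.706, 0.708, 0.0, -0.001]
contact_force: [-0.4, 1.8, -3.9]
opening: 0.508
finger_force: 21.0
time: 8.82
eef_pos: [0.4751, -0.359, 0.1122]
tcp_rot: [0.706, 0.708, 0.0, -0.0]
contact_force: [0.5, 1.0, -5.2]
opening: 0.501
finger_force: 21.0
```

View pics/s1.png

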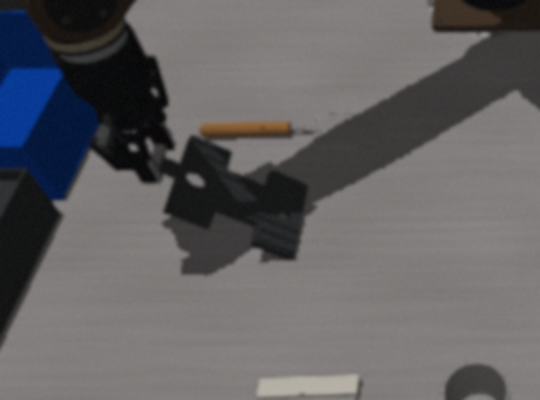

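In the picture the plate is tilted up about 40°, held at the bar, with its far end near (300,230) at the bench. The swing is working, so I'll continue.

```bash
python3 -m inch '[[0.8,0.009,0,-0.009,0],[0.8,0.018,0,-0.017,0],[0.8,0.027,0,-0.024,0],[0.8,0.038,0,-0.031,0],[0.8,0.048,0,-0.037,0]]'
python3 -m inch '[[0.8,0.011,0,-0.005,0],[0.8,0.022,0,-0.010,0],[0.8,0.034,0,-0.013,0],[0.8,0.046,0,-0.016,0],[0.8,0.058,0,-0.018,0]]'
python3 - <<'E'
from h import *
np.set_printoptions(precision=3,suppress=True)
c=cam('scene')
cv2.imwrite('pics/s2.png',cv2.resize(c['pixels'][100:300,20:290,::-1],None,fx=2,fy=2))
C=cloud(c).reshape(-1,3)
k=(C[:,0]>.44)&(C[:,0]<.54)&(abs(C[:,1]+.24)<.1)&(C[:,2]>.008)&(C[:,2]<.2);A=C[k]
for z in np.arange(.01,.2,.02):
    B=A[abs(A[:,2]-z)<.01]
    if len(B): print(round(z,3),len(B),B.mean(0),B[:,1].min(),B[:,1].max())
E
```

```text
time: 9.28
eef_pos: [0.4749, -0.3108, 0.149]
tcp_rot: [0.706, 0.708, -0.0, -0.0]
contact_force: [-0.0, 0.5, -4.5]
opening: 0.509
finger_force: 21.0
time: 9.7
eef_pos: [0.4749, -0.2529, 0.1671]
tcp_rot: [0.706, 0.708, -0.0, 0.0]
contact_force: [-1.6, -1.1, -1.3]
opening: 0.506
finger_force: 20.9
0.01 102 [ 0.491 -0.227  0.014] -0.23885027517158033 -0.2201710064085928
0.03 157 [ 0.493 -0.229  0.031] -0.2413742186815416 -0.2225209278541986
0.05 200 [ 0.495 -0.235  0.05 ] -0.24742408516878608 -0.22729823542052893
0.07 128 [ 0.48  -0.238  0.07 ] -0.25170685329265297 -0.2319841613261159
0.09 112 [ 0.479 -0.241  0.09 ] -0.25313337471515773 -0.23526625618097932
0.11 207 [ 0.49  -0.246  0.111] -0.25856336169713534 -0.2390745406017364
0.13 210 [ 0.492 -0.249  0.13 ] -0.26207357443054763 -0.24233532906562047
0.15 247 [ 0.492 -0.255  0.147] -0.26459204612436005 -0.24570712689883886
0.17 79 [ 0.475 -0.252  0.174] -0.26164760661437125 -0.24274978751977125
0.19 162 [ 0.48  -0.251  0.189] -0.26359285564914675 -0.24266151646145148
```

View pics/s2.png

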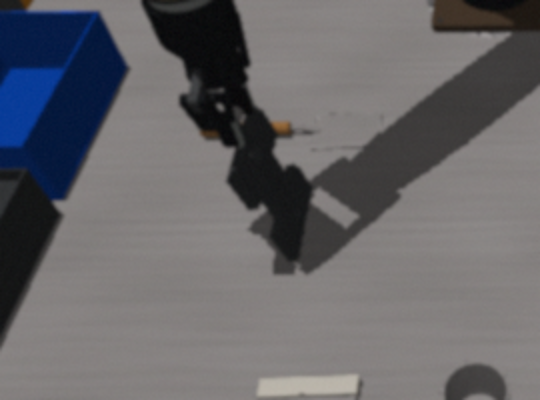

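The picture and depth show the plate about 12° short of vertical, with its far end down at y = -0.23, as computed. I'll take it on over the top.

```bash
python3 -m inch '[[0.8,0.012,0,-0.001,0],[0.8,0.024,0,-0.001,0],[0.8,0.037,0,-0.001,0],[0.8,0.049,0,-0.001,0],[0.8,0.061,0,0,0]]'
python3 - <<'E'
from h import *
np.set_printoptions(precision=3,suppress=True)
c=cam('scene')
C=cloud(c).reshape(-1,3)
k=(C[:,0]>.44)&(C[:,0]<.54)&(abs(C[:,1]+.2)<.1)&(C[:,2]>.008)&(C[:,2]<.2);A=C[k]
for z in np.arange(.01,.2,.03):
    B=A[abs(A[:,2]-z)<.01]
    if len(B): print(round(z,3),len(B),B.mean(0),B[:,1].min(),B[:,1].max())
E
```

```text
time: 10.17
eef_pos: [0.4747, -0.1914, 0.1662]
tcp_rot: [0.706, 0.708, 0.0, -0.0]
contact_force: [-1.9, -0.7, -0.7]
opening: 0.505
finger_force: 20.5
0.01 55 [ 0.497 -0.222  0.014] -0.23346964120088057 -0.2167656631759967
0.04 127 [ 0.502 -0.219  0.042] -0.22974436940525586 -0.21261516760064078
0.07 65 [ 0.481 -0.214  0.069] -0.22644469821027594 -0.20766370094309491
0.1 73 [ 0.492 -0.209  0.102] -0.21859549082450333 -0.2041498940918374
0.13 104 [ 0.506 -0.205  0.13 ] -0.21768218301616918 -0.19912100985076722
0.16 42 [ 0.497 -0.205  0.155] -0.21315267988710948 -0.18555723813104458
0.19 135 [ 0.485 -0.189  0.19 ] -0.2036871219209159 -0.18134535945075214
```

Past vertical at about 9°, with the foot still in place. Now I'll lay it down.

```bash
python3 -m inch '[[0.8,0.012,0,0.002,0],[0.8,0.024,0,0.005,0],[0.8,0.036,0,0.009,0],[0.8,0.047,0,0.013,0],[0.8,0.058,0,0.018,0]]'
python3 -m inch '[[0.8,0.011,0,0.006,0],[0.8,0.021,0,0.013,0],[0.8,0.031,0,0.020,0],[0.8,0.040,0,0.028,0],[0.8,0.048,0,0.037,0]]'
python3 -m inch '[[0.8,0.008,0,0.009,0],[0.8,0.015,0,0.019,0],[0.8,0.022,0,0.030,0],[0.8,0.028,0,0.040,0],[0.8,0.033,0,0.052,0]]'
python3 - <<'E'
from h import *
np.set_printoptions(precision=3,suppress=True)
c=cam('scene')
C=cloud(c).reshape(-1,3)
k=(C[:,0]>.41)&(C[:,0]<.54)&(abs(C[:,1]+.14)<.11)&(C[:,2]>.01)&(C[:,2]<.08);A=C[k]
for z in np.arange(.015,.08,.015):
    B=A[abs(A[:,2]-z)<.004]
    if len(B): print(round(z,3),len(B),B.mean(0),B[:,1].min(),B[:,1].max())
E
```

```text
time: 10.63
eef_pos: [0.4744, -0.1335, 0.1475]
tcp_rot: [0.706, 0.708, 0.0, -0.0]
contact_force: [-0.3, -0.2, -1.6]
opening: 0.504
finger_force: 20.6
time: 11.05
eef_pos: [0.4747, -0.0852, 0.111]
tcp_rot: [0.706, 0.708, 0.001, -0.0]
contact_force: [-1.1, 5.5, 4.2]
opening: 0.503
finger_force: 21.5
time: 11.47
eef_pos: [0.4742, -0.053, 0.0583]
tcp_rot: [0.706, 0.708, 0.0, -0.0]
contact_force: [-0.0, 3.5, 0.4]
opening: 0.505
finger_force: 23.4
0.015 210 [ 0.48  -0.22   0.016] -0.2306474965377667 -0.18513934762336906
0.03 266 [ 0.477 -0.187  0.03 ] -0.20344336048581993 -0.1484251510208507
0.045 178 [ 0.479 -0.147  0.045] -0.16658146653776748 -0.10146306964380386
0.06 318 [ 0.479 -0.108  0.06 ] -0.12857817602511512 -0.04539159883930393
0.075 29 [ 0.499 -0.054  0.075] -0.09086667631379317 -0.04329410791532531
```

```bash
python3 -m inch '[[0.8,0.004,0,0.012,0],[0.8,0.008,0,0.023,0],[0.8,0.010,0,0.035,0],[0.8,0.012,0,0.046,0],[0.8,0.013,0,0.054,0]]'
python3 -m inch '[[0.8,0,0,0.002,0],[0.8,0,0,0.004,0],[0.8,0,0,0.004,0]]'
python3 - <<'E'
from h import *
np.set_printoptions(precision=3,suppress=True)
c=cam('scene')
C=cloud(c).reshape(-1,3)
k=(C[:,0]>.41)&(C[:,0]<.54)&(abs(C[:,1]+.16)<.08)&(C[:,2]>.006)&(C[:,2]<.05);A=C[k]
for y in np.arange(-.21,-.08,.02):
    B=A[abs(A[:,1]-y)<.006]
    if len(B): print(round(y,3),len(B),np.median(B,0))
E
```

```text
time: 11.93
eef_pos: [0.4733, -0.0407, 0.0035]
tcp_rot: [0.706, 0.708, -0.001, -0.001]
contact_force: [-0.4, 1.0, -2.5]
opening: 0.508
finger_force: 23.5
time: 12.18
eef_pos: [0.4736, -0.0409, 0.0009]
tcp_rot: [0.706, 0.708, -0.0, -0.001]
contact_force: [-1.1, 2.1, -2.3]
opening: 0.507
finger_force: 23.6
-0.21 188 [ 0.479 -0.21   0.016]
-0.19 191 [ 0.48  -0.19   0.017]
-0.17 106 [ 0.478 -0.17   0.018]
-0.15 104 [ 0.477 -0.15   0.019]
-0.13 128 [ 0.476 -0.128  0.02 ]
-0.11 184 [ 0.479 -0.11   0.02 ]
-0.09 175 [ 0.485 -0.09   0.021]
```

```bash
python3 -m inch '[[0.8,0,0,0.001,0],[0.8,0,0,0.002,0],[0.8,0,0,0.003,0],[0.8,0,0,0.004,0],[0.8,0,0,0.004,0]]'
python3 - <<'E'
from h import *
np.set_printoptions(precision=4,suppress=True)
c=cam('scene')
C=cloud(c).reshape(-1,3)
k=(C[:,0]>.41)&(C[:,0]<.54)&(abs(C[:,1]+.16)<.08)&(C[:,2]>.006)&(C[:,2]<.05);A=C[k]
for y in np.arange(-.21,-.08,.04):
    B=A[abs(A[:,1]-y)<.006]
    if len(B): print(round(y,3),len(B),np.median(B,0))
E
```

```text
time: 12.65
eef_pos: [0.4744, -0.041, -0.0018]
tcp_rot: [0.706, 0.708, -0.0, -0.0]
contact_force: [-3.3, 2.9, 5.1]
opening: 0.507
finger_force: 27.3
-0.21 191 [ 0.4741 -0.2105  0.0163]
-0.17 102 [ 0.477  -0.1702  0.0173]
-0.13 132 [ 0.4793 -0.1281  0.0179]
-0.09 180 [ 0.4825 -0.0897  0.0189]
```

It's flat within about 2 mm and the fingertips are on the bench. I'll release, rise and look.

```bash
python3 -m inch '[[0.4,0,0,0,0],[0.3,0,0,0,0],[0.1,0,0,0,0],[0,0,0,0,0],[0,0,0,0,0]]'
python3 -m inch '[[0,0,0,-0.03,0],[0,0,0,-0.07,0],[0,-0.03,0,-0.10,0],[0,-0.07,0,-0.12,0],[0,-0.10,0,-0.13,0]]' |sed -n 1,2p
python3 -m inch '[[0,0,0,0,0],[0,0,0,0,0],[0,0,0,0,0],[0,0,0,0,0]]' |sed -n 1,2p
python3 - <<'E'
from h import *
np.set_printoptions(precision=4,suppress=True)
p,m=tool();print(p,m)
c=cam('wrist');save(c,'w4.png')
for q,z in dict(plate_center=.016,plate_bar=.012,plate_big_hole=.016,plate_small_hole=.016).items():
    for d in ctrl.tip_of(q,c)[:1]: print(q,round(d['score'],2),np.round(d['at']),onz(c,d['at'],z),dep(c,d['at']))
C=cloud(c).reshape(-1,3);k=(C[:,2]>.009)&(C[:,2]<.022)&(abs(C[:,1]+.14)<.1)&(abs(C[:,0]-.475)<.08);A=C[k]
for y in(-.2,-.18,-.155,-.14,-.125,-.1,-.08,-.055,-.041):
    B=A[abs(A[:,1]-y)<.003]
    if len(B):print(y,len(B),B[:,0].min(),B[:,0].max(),np.median(B[:,2]))
E
```

```text
time: 13.12
eef_pos: [0.4745, -0.0411, -0.0026]
tcp_rot: [0.706, 0.708, 0.0, 0.0]
contact_force: [-0.6, -0.3, -0.2]
opening: 1.0
finger_force: 0.0
time: 13.53
eef_pos: [0.4761, -0.1427, 0.131]
time: 13.87
eef_pos: [0.4735, -0.1396, 0.1259]
[ 0.4735 -0.1396  0.1259] [[-0.0042  1.     -0.0025]
 [ 1.      0.0042  0.0015]
 [ 0.0016 -0.0025 -1.    ]]
plate_center 0.67 [282. 221.] [ 0.4731 -0.1481  0.016 ] [ 0.4731 -0.1482  0.0157]
plate_bar 0.87 [286.  88.] [ 0.4755 -0.0523  0.012 ] [ 0.4755 -0.0524  0.014 ]
plate_big_hole 0.87 [283. 152.] [ 0.4735 -0.0962  0.016 ] [ 0.4735 -0.0979 -0.0002]
plate_small_hole 0.69 [284. 288.] [ 0.4745 -0.2058  0.016 ] [ 0.4745 -0.2144  0.0002]
-0.2 831 0.4191129120811379 0.529213102117047 0.01541078832071946
-0.18 950 0.4196413740458287 0.5294261683579078 0.015438711464632188
-0.155 521 0.44708515230767476 0.5023546263384461 0.015363769778171943
-0.14 556 0.44667754375098095 0.5025655737700703 0.015436905149494778
-0.125 942 0.4201002730012492 0.5297181043651759 0.015398316324303496
-0.1 982 0.420408339628667 0.530173725705631 0.015345043510042927
-0.08 1312 0.420069879475588 0.5305678122174329 0.015398378861029516
-0.055 566 0.45383917211261177 0.49763389338529934 0.012941344230623125
```

View pics/w4.png

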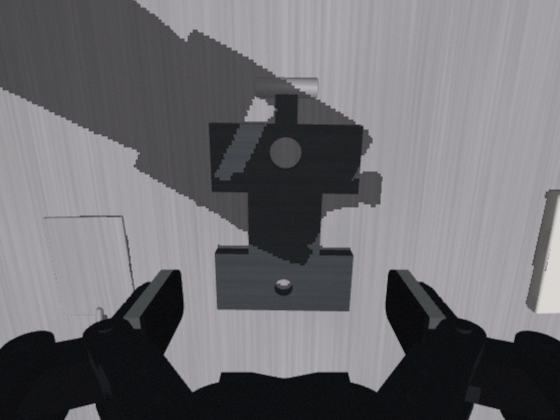

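The plate lies flat side up with its top at 15.5 mm. The bar is at (286,88) and the holes are at (285,152) and (284,288), so the middle is at about (0.4748, -0.151). I'll grip across the waist.

```bash
python3 -m inch '[[0,-0.008,0,0.03,0],[0,-0.008,0,0.06,0],[0,-0.008,0,0.09,0],[0,-0.008,0,0.11,0],[0,-0.008,0,0.12,0]]' |sed -n 1,2p
python3 -m inch '[[0,0,0,0.004,0],[0,0,0,0.008,0],[0,0,0,0.008,0],[0,0,0,0.008,0]]' 80
python3 -m inch '[[0.3,0,0,0,0],[0.5,0,0,0,0],[0.6,0,0,0,0],[0.6,0,0,0,0],[0.6,0,0,0,0]]' 80
python3 -m inch '[[0.7,0,0,-0.01,0],[0.7,0,0,-0.04,0],[0.7,0,0,-0.08,0],[0.7,0,0,-0.12,0],[0.7,0,0,-0.15,0]]'
python3 -m inch '[[0.7,0,0,0,0],[0.7,0,0,0,0],[0.7,0,0,0,0],[0.7,0,0,0,0]]'
python3 - <<'E'
from h import *
np.set_printoptions(precision=4,suppress=True)
p,m=tool();print(p,m)
c=cam('wrist');save(c,'w5.png')
C=cloud(c)
for q in('plate_center','plate_bar','plate_big_hole','plate_small_hole'):
    for d in ctrl.tip_of(q,c)[:1]: print(q,round(d['score'],2),np.round(d['at'],1),(dep(c,d['at'])-p)@m)
E
```

```text
time: 14.53
eef_pos: [0.4723, -0.1474, 0.0041]
time: 14.87
eef_pos: [0.4756, -0.1494, 0.0006]
tcp_rot: [0.706, 0.708, 0.0, 0.001]
contact_force: [0.9, -0.5, -0.6]
opening: 1.003
finger_force: 0.0
time: 15.28
eef_pos: [0.475, -0.1493, 0.0008]
tcp_rot: [0.706, 0.708, -0.0, 0.0]
contact_force: [-1.8, -0.4, 5.5]
opening: 0.633
finger_force: 86.8
time: 15.7
eef_pos: [0.4741, -0.1486, 0.1515]
tcp_rot: [0.706, 0.708, 0.0, 0.0]
contact_force: [1.7, -0.6, -6.4]
opening: 0.63
finger_force: 88.0
time: 16.03
eef_pos: [0.4721, -0.1476, 0.1456]
tcp_rot: [0.706, 0.708, -0.001, -0.004]
contact_force: [-0.4, 0.0, -6.5]
opening: 0.63
finger_force: 87.9
[ 0.4721 -0.1476  0.1456] [[-0.0033  1.     -0.0064]
 [ 1.      0.0033  0.0036]
 [ 0.0036 -0.0064 -1.    ]]
plate_center 0.86 [285.7 285.5] [ 0.0026  0.0017 -0.0146]
plate_bar 0.84 [286.9  31.5] [ 0.0971  0.0018 -0.0132]
```

View pics/w5.png

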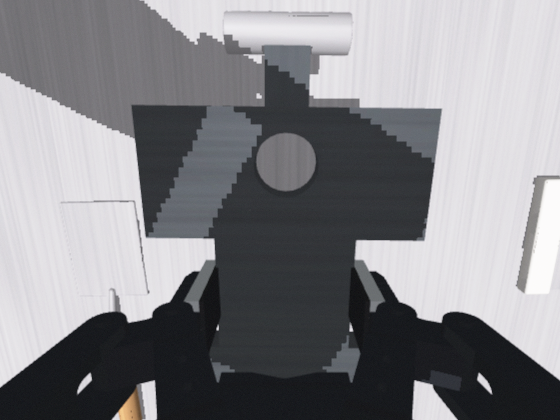

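The plate is held level. The big hole shows at (286,161) and the bar at (287,31). I'll get the seat's pose from the tops of the rests with the fixed cameras, and the hole in tool axes from this view.

```bash
python3 - <<'E'
from h import *
np.set_printoptions(precision=4,suppress=True)
for n in('top','scene'):
    c=cam(n);C=cloud(c).reshape(-1,3)
    k=(C[:,2]>.046)&(C[:,2]<.056)&(np.hypot(C[:,0]-.55,C[:,1]-.228)<.12);A=C[k]
    # drop isolated
    r=cv2.minAreaRect((A[:,:2]*1000).astype(np.float32));print(n,len(A),r,np.median(A[:,2]))
    u=np.array([np.sin(.215),np.cos(.215)])
    k=(C[:,2]>.067)&(C[:,2]<.08)
    for g in((.5605,.282),(.5375,.177)):
        B=C[k&(np.hypot(C[:,0]-g[0],C[:,1]-g[1])<.02)]
        if len(B):print(len(B),B.mean(0),(B.max(0)+B.min(0))/2)
p,m=tool();print(p);c=cam('wrist');C=(cloud(c)-p)@m
g=c['depth'];pl=C[120:230,160:240].reshape(-1,3);print('top plane',np.nanmedian(pl,0),np.nanmedian(C[270:330,260:310].reshape(-1,3),0))
M=(g>np.nanmedian(g[110:120,270:300])+.05).astype(np.uint8)
n,l,s,ce=cv2.connectedComponentsWithStats(M)
i=l[161,286];print('hole',s[i],ce[i]);
d=m.T@ray(c,ce[i]);o=m.T@(c['P']-p)
for z in(-.0146,-.003):print(o+d*(z-o[2])/d[2])
W=(abs(C[...,2]+.0146)<.006)
for row in(180,210,260,310):
    q=C[row][W[row]];q=q[abs(q[:,1])<.07];print(row,q[:,0].mean(),q[:,1].min(),q[:,1].max())
q=C[W&(abs(C[...,1])<.05)&(abs(C[...,1])>.03)];print('slab end',q[:,0].max(),'notch',q[:,0].min())
E
```

```text
top 1751 ((549.1236572265625, 228.05459594726562), (155.1017303466797, 120.08151245117188), 79.3823013305664) 0.04995739066400384
56 [0.5583 0.2797 0.0731] [0.5579 0.2804 0.0728]
21 [0.5385 0.174  0.0728] [0.5387 0.1741 0.0721]
scene 1706 ((548.4230346679688, 227.22140502929688), (154.3177490234375, 124.3526840209961), 79.79303741455078) 0.050416160550598055
63 [0.5611 0.2792 0.0732] [0.5592 0.2793 0.072 ]
25 [0.541  0.1736 0.0722] [0.5409 0.1743 0.0729]
[ 0.4743 -0.1488  0.1486]
top plane [ 0.0486 -0.0307 -0.0146] [-0.0038  0.001  -0.0146]
hole [ 257  132   59   59 2724] [285.9427 160.9023]
[ 0.0537  0.0016 -0.0146]
[ 0.0521  0.0017 -0.003 ]
180 0.04651530550178913 -0.05301891698503156 0.05670639229654465
210 0.034838120189715216 -0.05337952287055512 0.05689534546927501
260 0.01395343510505376 -0.03102533323348783 0.03161118039568112
310 -0.008686481867789586 -0.026006642767554697 0.028292151416302275
slab end 0.07338014284407357 notch -0.044843178090086026
```

Seat found at (0.549, 0.2275), with its y-axis at 79.6°. The two fixed cameras agree, and the pins are 107.5 mm apart as they should be. I'll carry the plate over it.

```bash
python3 -m inch '[[0.7,0.037,0.008,0,0],[0.7,0.075,0.015,0,0],[0.7,0.113,0.023,0,0],[0.7,0.151,0.031,0,0],[0.7,0.189,0.038,0,0]]' |sed -n 1,2p
python3 -m inch '[[0.7,0.037,0.008,0,0],[0.7,0.075,0.015,0,0],[0.7,0.113,0.023,0,0],[0.7,0.151,0.031,0,0],[0.7,0.189,0.038,0,0]]' |sed -n 1,2p
python3 -m inch '[[0.7,0,0,0,3],[0.7,0,0,0,7],[0.7,0,0,0,10.6],[0.7,0,0,0.02,10.6],[0.7,0,0,0.04,10.6]]' |sed -n 1,2p
python3 -m inch '[[0.7,0,0,0,0],[0.7,0,0,0,0],[0.7,0,0,0,0],[0.7,0,0,0,0],[0.7,0,0,0,0]]'
cat > chk.py <<'E'
from h import *
import sys
np.set_printoptions(precision=4,suppress=True)
p,m=tool();c=cam('wrist');p2,_=tool();
a=np.radians(79.6);u=np.array([np.cos(a),np.sin(a)])
t=np.array([.549,.2275])+.0022*u
d=np.r_[t-p[:2],0]
print('tcp',p,'tool x angle',np.degrees(np.arctan2(m[1,0],m[0,0])),'to go tool xy',(d@m)[:2])
if len(sys.argv)>1: save(c,sys.argv[1])
E
python3 chk.py w6.png
```

```text
time: 16.85
eef_pos: [0.5122, 0.0419, 0.1496]
time: 17.27
eef_pos: [0.5495, 0.2314, 0.1493]
time: 17.68
eef_pos: [0.551, 0.23, 0.1108]
time: 18.1
eef_pos: [0.5504, 0.2296, 0.1111]
tcp_rot: [0.768, 0.64, 0.001, 0.001]
contact_force: [-0.9, -0.0, -5.9]
opening: 0.629
finger_force: 87.9
tcp [0.5504 0.2296 0.1111] tool x angle 79.58438315694156 to go tool xy [-0.0001 -0.001 ]
```

View pics/w6.png

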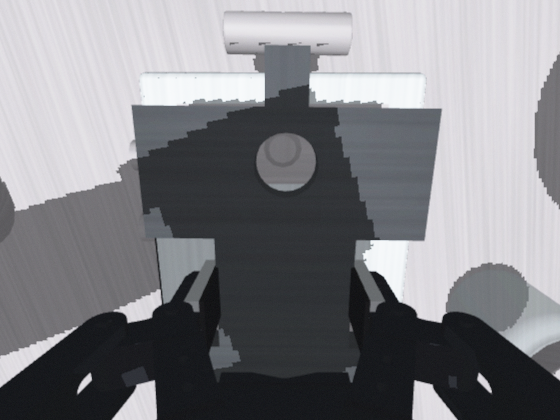

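The thick pin shows through the big hole at about (282,150). Comparing the two within this same view cancels the camera bias.

```bash
python3 - <<'E'
from h import *
np.set_printoptions(precision=4,suppress=True)
p,m=tool();c=cam('wrist');C=(cloud(c)-p)@m
sub=C[130:195,255:320].reshape(-1,3);zt=p[2]-.075
q=sub[(abs(sub[:,2]-zt)<.003)];print(len(q),q.mean(0),(q.max(0)+q.min(0))/2,q.max(0)-q.min(0))
q=sub[(sub[:,2]<p[2]-.055)&(sub[:,2]>zt-.004)];print(len(q),(q.max(0)+q.min(0))/2,q.max(0)-q.min(0))
E
```

```text
817 [0.0536 0.0005 0.0369] [0.0534 0.0002 0.0367] [0.0164 0.0181 0.0044]
1037 [0.0526 0.0004 0.0386] [0.0178 0.019  0.0083]
```

Agreement within 1 mm: only -0.001 is needed in tool y. Going down gently.

```bash
python3 -m inch '[[0.7,0,-0.001,0.01,0],[0.7,0,-0.001,0.02,0],[0.7,0,-0.001,0.026,0],[0.7,0,-0.001,0.03,0],[0.7,0,-0.001,0.033,0]]'
python3 -m inch '[[0.7,0,0,0.003,0],[0.7,0,0,0.006,0],[0.7,0,0,0.009,0],[0.7,0,0,0.010,0],[0.7,0,0,0.010,0]]'
```

```text
time: 18.62
eef_pos: [0.5474, 0.2293, 0.0747]
tcp_rot: [0.768, 0.64, -0.001, -0.001]
contact_force: [-0.4, -0.4, -6.9]
opening: 0.626
finger_force: 87.8
time: 19.03
eef_pos: [0.5487, 0.2297, 0.0665]
tcp_rot: [0.768, 0.64, 0.001, 0.0]
contact_force: [0.6, 0.8, -5.9]
opening: 0.629
finger_force: 87.9
```

9 mm below the pin tops with no contact force, so both pins have entered. I'll lower it to the rests.

```bash
python3 -m inch '[[0.7,0,0,0.003,0],[0.7,0,0,0.006,0],[0.7,0,0,0.009,0],[0.7,0,0,0.012,0],[0.7,0,0,0.013,0]]'
python3 -m inch '[[0.7,0,0,0.001,0],[0.7,0,0,0.0015,0],[0.7,0,0,0.002,0],[0.7,0,0,0.002,0]]'
```

```text
time: 19.45
eef_pos: [0.5488, 0.2298, 0.0532]
tcp_rot: [0.768, 0.64, 0.001, 0.0]
contact_force: [1.4, 1.0, -5.1]
opening: 0.626
finger_force: 88.1
time: 19.78
eef_pos: [0.5488, 0.2297, 0.0517]
tcp_rot: [0.768, 0.64, 0.001, 0.0]
contact_force: [2.6, 1.7, -4.9]
opening: 0.628
finger_force: 88.1
```

```bash
python3 -m inch '[[0.7,0,0,0.0005,0],[0.7,0,0,0.001,0],[0.7,0,0,0.0015,0],[0.7,0,0,0.0015,0]]'
python3 -m inch '[[0.7,0,0,0.0005,0],[0.7,0,0,0.001,0],[0.7,0,0,0.001,0]]'
```

```text
time: 20.12
eef_pos: [0.5488, 0.2297, 0.0508]
tcp_rot: [0.768, 0.64, 0.0, 0.0]
contact_force: [1.4, 1.4, 1.7]
opening: 0.626
finger_force: 88.6
time: 20.37
eef_pos: [0.5489, 0.2297, 0.0508]
tcp_rot: [0.768, 0.64, 0.0, 0.0]
contact_force: [-1.1, 1.2, 8.1]
opening: 0.627
finger_force: 89.4
```

It's on the rests, at the height expected (0.0508). I'll release, rise, back off and check.

```bash
python3 -m inch '[[0.6,0,0,-0.001,0],[0.4,0,0,-0.001,0],[0.2,0,0,-0.001,0],[0,0,0,-0.001,0],[0,0,0,-0.001,0]]' 20
python3 -m inch '[[0,0,0,-0.01,0],[0,0,0,-0.03,0],[0,0,0,-0.06,0],[0,0,0,-0.10,0],[0,0,0,-0.14,0]]' |sed -n 1,2p
python3 -m inch '[[0,-0.04,0,-0.01,0],[0,-0.08,0,-0.02,0],[0,-0.12,0,-0.02,0],[0,-0.16,0,-0.02,0],[0,-0.20,0,-0.02,0]]'
python3 - <<'E'
from h import *
np.set_printoptions(precision=4,suppress=True)
for n in('top','scene'):
    c=cam(n);C=cloud(c).reshape(-1,3)
    A=C[(C[:,2]>.06)&(C[:,2]<.072)&(np.hypot(C[:,0]-.549,C[:,1]-.2275)<.11)]
    G=np.c_[A[:,:2]-[.549,.2275],np.ones(len(A))];print(n,len(A),np.linalg.lstsq(G,A[:,2],rcond=None)[0],cv2.minAreaRect((A[:,:2]*1000).astype(np.float32)))
cv2.imwrite('pics/s3.png',cv2.resize(c['pixels'][130:330,240:510,::-1],None,fx=2,fy=2))
Z=dict(jar=0,cup=0,spatula=0,scraper=0,cutter=0,tin=0)
for q in Z:
    for d in ctrl.tip_of(q,c)[:1]: print(q,round(d['score'],2),onz(c,d['at'],0)[:2])
E
```

```text
time: 20.78
eef_pos: [0.5476, 0.2292, 0.0492]
tcp_rot: [0.768, 0.64, -0.001, -0.0]
contact_force: [0.2, 1.2, 0.2]
opening: 0.992
finger_force: 0.0
time: 21.2
eef_pos: [0.5472, 0.2291, 0.1907]
time: 21.62
eef_pos: [0.5115, 0.0313, 0.2109]
tcp_rot: [0.768, 0.64, 0.0, 0.001]
contact_force: [-0.4, -0.7, -0.4]
opening: 1.0
finger_force: 0.0
top 2450 [-0.0001 -0.0049  0.0659] ((551.3433837890625, 242.12152099609375), (180.97035217285156, 109.9989013671875), 78.9051742553711)
scene 2505 [-0.0071 -0.004   0.0662] ((550.6370849609375, 241.53988647460938), (181.36607360839844, 112.282470703125), 79.11988830566406)
jar 0.94 [0.7074 0.1147]
cup 0.93 [ 0.7293 -0.0018]
spatula 0.92 [ 0.3086 -0.2732]
scraper 0.85 [ 0.7183 -0.1739]
cutter 0.95 [0.3077 0.2818]
tin 0.86 [0.5852 0.4555]
```

View pics/s3.png

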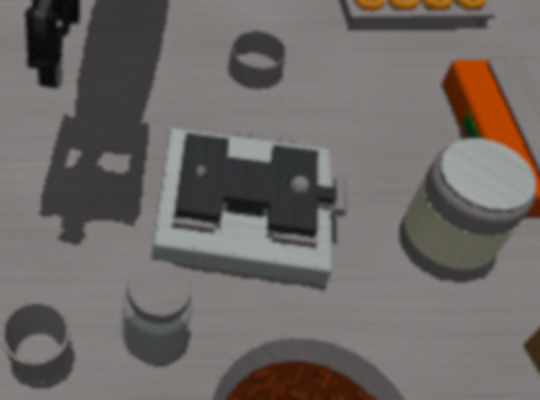

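The picture shows the plate flat side up on the base. The thick pin is in the large hole at (300,184), the thin pin in the small one at (202,171), and the bar sticks out at (342,195). The top is level at 66 mm, and nothing else has moved.

```bash
python3 -m inch '[[0,0,0,0,0],[0,0,0,0,0]]'|head -2; python3 -c "
from plant import ctrl
print(ctrl.sign_off())"
```

```text
time: 22.18
eef_pos: [0.5122, 0.0338, 0.2097]
the job is handed in; nothing more can be done
None
```

The plate was tipped over under control and seated flat side up on both pins, thick pin in the large hole and level on the rests; nothing else on the bench moved, and the job was handed in at about 22 s.

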